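# Purge stroke of a two-stop pump dispenser

### The job

The pump dispenser on the hob cover has been washed and is empty; work it dry so that its valves seat. Stand the mug under the nozzle and let go of it, then press the plunger down until you feel its soft first stop, rest there for a good second without pushing through, then press on through the stiffer stage until it is fully home at the second stop, and let the plunger come all the way up again. Press firmly but do not force it, leave the mug standing upright under the nozzle, and leave the other things where they are.

Things in the scene. Friction and masses are not known exactly. Their poses are not given: they have to be found in the camera images.
- dispenser: Steel pump dispenser standing fixed (it cannot slide or tip) on the hob cover: canister 94 mm in diameter and 161 mm high, black neck on top. Origin: centre of its underside, on the cover (cover top is 34 mm above z = 0). +z up. Its steel spout pipe (11 mm thick, 173 mm above the underside) runs out along the dispenser's own -x and bends down to the nozzle
- nozzle (a point): Lower end of the nozzle (14 mm in diameter), the point under which the mug goes: 105 mm from the dispenser's axis along its -x, 125 mm above its underside, so a standing mug passes beneath with 34 mm to spare
- button_top (a point): Centre of the flat top of the round black push button on the plunger, 48 mm in diameter, 270 mm above the dispenser's underside when the plunger is up. Pressed straight down, with shut fingers or anything blunt
- plunger: The sprung plunger: steel stem with the push button on top and a steel dose collar (26 mm in diameter) clamped on the stem; slides straight down, comes up by itself. Origin 84 mm below the button's top. Spring: 1.5 to 4 N over the free stroke. Where the collar lands on the sleeve is the soft first stop: after 9 to 29 mm, set differently each time, not measured: feel for it. The second stop is 7 mm further down
- sleeve: Spring-loaded sleeve, 31 mm in diameter, in the top of the neck, on which the dose collar lands. Origin: centre of its top, 200 mm above the dispenser's underside when up, 193 mm at the second stop. It stays up until the button carries about 10 N in all, then gives 1 mm per 0.7 N to a hard stop, where the button carries about 15 N. Over 40 N on the button counts as forcing it
- mug: White dotted mug, loose, 91 mm high, 82 mm outside diameter, walls about 5 mm, 0.15 to 0.26 kg. Origin: on its underside, 17 mm from the cup's axis towards the ear; the ear sticks out along its own -y to 57 mm from the origin. +z up. It has to stand on the hob cover
- mug_mouth (a point): Centre of the mug's mouth, on the cup's axis at rim height, 91 mm above its underside. It must end within 20 mm (horizontally) of the nozzle
- mug_ear (a point): Grip point on the mug's upright ear, 61 mm from the cup's axis along the mug's own -y and 55 mm above its underside. The ear is about 13 mm thick there (along the mug's x); it can be pinched from above with one finger on each side
- salt_shaker: Bystander: glass salt shaker 44 mm in diameter, 90 mm high, loose on the cover. Origin: centre of its underside
- honey_jar: Bystander: jar with a dark lid, 64 mm in diameter, 99 mm high, loose on the cover. Origin: centre of its underside
- spice_jar: Bystander: small glass jar with a steel lid, 50 mm in diameter, 62 mm high, loose on the cover. Origin: centre of its underside

How it is judged:
On the way, in this order (a step that is already met when the one before it is completed fails the run):
1. the mug stands upright on the cover under the nozzle, let go, with the plunger still up (horizontal distance between mug_mouth and nozzle below 0.02 m and angle between mug's own z axis and vertical below 0.1 rad and height (world z) of mug below 0.039 m and contact force between the fingers and mug below 0.1 N and linear speed of mug below 0.02 m/s and z of button_top in the frame of dispenser above 0.267 m), for 0.3 s.
2. the plunger rests on its first stop (collar on the sleeve, sleeve not pushed down by more than 2 mm) for 0.7 s, mug under the nozzle (horizontal distance between mug_mouth and nozzle below 0.02 m and angle between mug's own z axis and vertical below 0.1 rad and height (world z) of mug below 0.039 m and contact force between sleeve and anything else above 0.5 N and z of button_top in the frame of dispenser below 0.264 m and z of sleeve in the frame of dispenser above 0.198 m), for 0.7 s.
3. the plunger is pressed through to the second stop (sleeve down by more than 6 mm), mug under the nozzle (horizontal distance between mug_mouth and nozzle below 0.02 m and angle between mug's own z axis and vertical below 0.1 rad and height (world z) of mug below 0.039 m and z of sleeve in the frame of dispenser below 0.194 m and z of button_top in the frame of dispenser below 0.257 m), for 0.1 s.
At the end, for the whole second after the job is handed in: The plunger is fully up again (within 2 mm) with the sleeve up, and the mug stands at rest and upright on the hob cover, untouched, with its mouth's centre within 20 mm of the nozzle horizontally (horizontal distance between mug_mouth and nozzle below 0.02 m and angle between mug's own z axis and vertical below 0.1 rad and height (world z) of mug below 0.039 m and contact force between the fingers and mug below 0.1 N and linear speed of mug below 0.02 m/s and z of button_top in the frame of dispenser above 0.268 m and z of sleeve in the frame of dispenser above 0.1985 m).
It fails at once if the push button is pressed with more than 40 N (contact force between any of the fingers, the arm and plunger above 40 N).
It fails at once if the mug is tipped over (angle between mug's own z axis and vertical above 0.6 rad).
It fails at once if a bystander (salt shaker, honey jar, spice jar) is moved by more than 30 mm or tipped (distance of any of salt_shaker, honey_jar, spice_jar from where it was at the start of the episode above 0.03 m or angle between any of salt_shaker, honey_jar, spice_jar's own z axis and vertical above 0.5 rad).
It also fails if it takes over 56 s, if anything falls off the work surface, if the arm or the gripper's body presses on something with over 40 N, if the wrist force passes 120 N, or if a joint passes its speed limit or range.

### The arm

A 6-joint arm with a two-finger parallel gripper is mounted at the origin on a cart in front of the work surface, level with it; the furniture and walls round the work are solid. World frame = base frame: x ahead of the robot, y to its left, z up, the work surface at z = 0. Lengths are in m, angles in rad, forces in N, time in s.
With the tool pointing down it reaches from about 0.3 to 0.875 m from the base axis. Payload 4.2 kg.
Tool frame: the origin (TCP) lies at the very end of the fingers, on their centre line; the grasp point (between the pads) lies bot.grip_point_offset behind it (bot.grip_point_offset is the distance from the TCP to the grasp point, in m); z points along the fingers, y is the line along which they close (so a half turn about z gives the same grasp; the last joint's range is limited). The gripper opens to 85 mm and grips with 20 to 120 N. Pads are 22 mm wide; open, the fingers measure 114 mm over their backs; the gripper's body (76 mm by 85 mm) begins 54 mm behind the grasp point. The pads swing forward as they close: fully open they stand 13 mm farther back than shut.
Start: joints at [-1.309, 0.32, 1.565, -0, 1.257, -0.02], TCP at [0.16, -0.552, 0.231] pointing down, gripper open.
Joint ranges: [-3.11, 3.11], [-0.84, 2.01], [0.21, 2.61], [-1.34, 4.49], [0.05, 2.63], [-2.56, 2.56]. Speed limits (rad/s): [2.57, 2.57, 3.14, 3.14, 3.14, 3.14].

### API

Orientations are given as a rotation vector (axis times angle).
In Python, from workcell import bot gives the robot as it stands. The module is installed in compiled form; this text tells all that it offers.
- The arm moves only by the shell command python3 -m inch 'ROWS'. ROWS is JSON, a list of rows, each a list of 3 entries, a list of its own where there are three numbers: the finger opening in cm, from 0 to 8.54, then the shift along the tool's x, y, z in cm, then the turn, a rotation vector about the tool's x, y, z in rad. A call has 1 to 5 rows; each row shifts and turns the commanded pose from where the row before left it, along the tool's axes as they then stand; what a row does not reach is not made up. A row lasts 1/12 s, in which the tool goes at most 41.7 mm and 7.16 degrees, less where a joint would pass 70% of its speed; a pose out of reach is approached as far as the arm can. A call with a gripper value outside its range is refused whole. The fingers move at their own pace and stop on an object; the grip force is fixed at half the most. Time passes only in rows, so rows that do not move let the fingers close. It gives the time, the measured TCP pose, the force, the opening and the grip force at its end, in the units of the state.
- bot.read_state(): the state, without advancing time (a new reading comes with each control period).
- bot.grab_frame(name): name is "side" or "top" or "wrist"; returns the picture (384x512x3 uint8, blue, green, red); there is no depth.
- bot.camera_info(name): a dict with "vertical_fov" (degrees; the focal length in pixels is half the picture's height over the tangent of half this angle, whatever the lens; pixels are square), "cx", "cy" (the principal point, pixels), "rvec" (rotation vector, rad) and "tvec" (3), from world to camera coordinates, as OpenCV has them; the wrist camera has in their place "tool_from_camera" (4x4, takes a point from camera to tool coordinates, whose origin is the TCP and whose axes are the flange's). Camera axes: x right, y down, z forward; pixel columns grow to the right and rows downward; lengths in m; the calibration is good to about 2 mm. A picture is of the moment at which its call begins: read the wrist's pose just before it. camera_info takes no time and is no camera call.
- bot.sign_off(): hands the job in; it is judged then, once.
Trained networks look in the newest picture that a camera, given by its name, has taken for a name from the list of things; names that differ only in an ending like _2 or _b are one class to them, and where a whole thing is asked for, a point or a joint stands for the part that bears it (a point fixed in the world has none). Each returns a list of dicts, best first, with "confidence" (0 to 1); they miss things now and then, are a little off and sometimes report something else, mostly with a low value. They report only what shows in the picture. A call takes as long as a camera call.
- bot.silhouettes(camera, thing): "region" (384x512 bool, what is visible of it) and "rect" ([centre column, centre row, width, height] in pixels, round what is visible of it).
The state is a dict: "time": time; "joints": joint angles; "qvel": joint speeds; "tau": joint torques, N m; "position": TCP position; "eef_rot": TCP orientation; "ft_force": force on the tool from outside, world axes, zero at the start; "torque": the same for the moment, N m; "gripper_width": finger opening in m; "grasp_force": force on a finger pad.
Only numpy, scipy, OpenCV 4.12 (cv2) and the standard library are available. Lean on these libraries where they do the work, as an engineer would, in place of code of your own. Each camera call takes 0.05 s, during which the arm holds its last target. There are 200 camera calls.

## Working session

There is one attempt and no reset: what is moved stays moved. The work goes in short steps, Python scripts to look and compute and a shell command to move; the robot and the scene stay as the last step left them, time stands still between calls to the robot, and variables do not carry over. Pictures are saved under pics/ and viewed, at most 12 in all, crops included, and the job is handed in when it is done.

```bash
mkdir -p pics; cat > h.py <<'E'
import numpy as np, cv2
from workcell import bot
def K(n):
    c=bot.camera_info(n); f=192/np.tan(np.radians(c["vertical_fov"])/2)
    return c,np.array([[f,0,c["cx"]],[0,f,c["cy"]],[0,0,1.]])
def pose(n,s=None):
    c,k=K(n)
    if "rvec" in c:
        R=cv2.Rodrigues(np.array(c["rvec"],float))[0]; return k,R,np.array(c["tvec"],float).ravel()
    s=s or bot.read_state()
    T=np.eye(4);T[:3,:3]=cv2.Rodrigues(np.array(s["eef_rot"],float))[0];T[:3,3]=s["position"]
    M=np.linalg.inv(T@np.array(c["tool_from_camera"])); return k,M[:3,:3],M[:3,3]
def proj(n,P,s=None):
    k,R,t=pose(n,s); p=(k@(R@np.atleast_2d(P).T+t[:,None])).T; return p[:,:2]/p[:,2:]
def back(n,uv,z,s=None):
    k,R,t=pose(n,s); d=R.T@np.linalg.inv(k)@np.array([uv[0],uv[1],1.]); o=-R.T@t
    return o+d*(z-o[2])/d[2]
E
python3 - <<'E'
from h import *
print(bot.read_state(),bot.grip_point_offset)
ims=[]
for n in("side","top"):
    im=bot.grab_frame(n);ims.append(im);cv2.imwrite(f"pics/{n}.png",im)
    k,R,t=pose(n);print(n,"cam at",-R.T@t,k[0,0])
    for th in("dispenser","mug","mug_ear","button_top","plunger","nozzle","salt_shaker","honey_jar","spice_jar"):
        for r in bot.silhouettes(n,th)[:2]: print(n,th,round(r["confidence"],2),np.round(r["rect"],1),np.round(back(n,r["rect"][:2],.034),3))
E
```

```text
{'time': 0.0, 'joints': array([-1.30901276e+00,  3.20296482e-01,  1.56570514e+00, -3.67155480e-05,
        1.25743410e+00, -1.99867955e-02]), 'qvel': array([-0.00078483,  0.00104456, -0.00088989, -0.00058561,  0.00160909,
       -0.00087494]), 'tau': array([ 1.13901475e-03, -4.15526819e+01, -2.34163177e+01,  5.92957875e-06,
        8.13116116e-03, -1.81709333e-05]), 'position': array([ 0.1597501 , -0.55184099,  0.23046952]), 'eef_rot': array([-3.10865618e+00, -4.40902436e-01,  4.03372835e-04]), 'ft_force': array([-0.52928877, -0.93278588,  0.07437812]), 'torque': array([ 0.02322394,  0.03948966, -0.0552562 ]), 'grasp_force': 0.0, 'gripper_width': 0.08530295811967738} 0.0187
side cam at [0.27193267 1.00813435 0.6585123 ] 361.5414193405894
side dispenser 0.97 [271.1 189.2  52.1  92.9] [ 0.669 -0.093  0.034]
side mug 0.61 [272.2 284.4  51.9  59.5] [0.493 0.372 0.034]
side mug_ear 0.73 [271.1 282.4  46.5  49.4] [0.498 0.366 0.034]
side mug_ear 0.58 [264.9 154.1  23.2  32.1] [ 0.811 -0.395  0.034]
side button_top 0.82 [263.  155.6  15.   25.4] [ 0.813 -0.375  0.034]
side button_top 0.24 [
[... 443 characters left out ...]
op dispenser 0.64 [291.1 195.1  44.   62.5] [0.606 0.147 0.034]
top mug 0.87 [189.3 239.4  44.2  35.9] [0.481 0.428 0.034]
top mug_ear 0.65 [293.8 192.1  39.1  62.9] [0.614 0.139 0.034]
top mug_ear 0.58 [190.3 240.4  37.6  30.9] [0.478 0.426 0.034]
top button_top 0.91 [297.6 174.6  21.6  22.8] [0.665 0.128 0.034]
top plunger 0.48 [296.2 175.4  22.7  24.1] [0.662 0.132 0.034]
top nozzle 0.55 [293.3 198.2  41.4  62.3] [0.597 0.141 0.034]
top salt_shaker 0.66 [194.9 161.7  14.9  16.7] [0.702 0.42  0.034]
top honey_jar 0.61 [236.8 143.6  26.5  29.2] [0.756 0.301 0.034]
top spice_jar 0.7 [225.8 180.2  18.7  23.8] [0.648 0.33  0.034]
top spice_jar 0.61 [190.8 241.6  39.5  33.5] [0.475 0.424 0.034]
```

View pics/side.png

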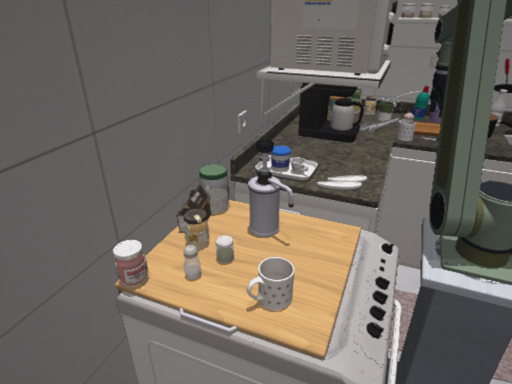

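View pics/top.png

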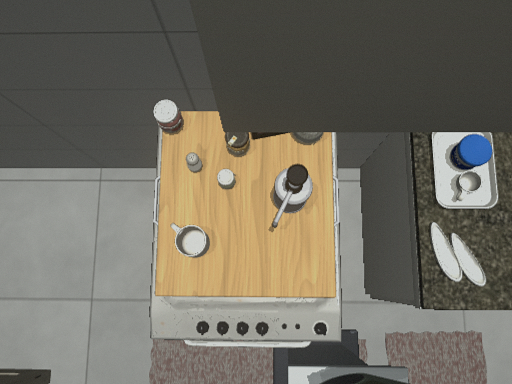

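Top view: button about (297,176), nozzle tip (273,229), mug mouth (192,241), ear (175,229). The side view agrees: nozzle (291,203), ear (251,290). I'll zoom in to refine.

```bash
python3 - <<'E'
from h import *
a=cv2.imread("pics/top.png")[160:270,160:330]
b=cv2.imread("pics/side.png")[160:320,230:320]
a=cv2.resize(a,None,fx=3,fy=3,interpolation=2); b=cv2.resize(b,None,fx=3,fy=3,interpolation=2)
c=np.zeros((480,780,3),np.uint8); c[:330,:510]=a; c[:480,510:780]=b
cv2.imwrite("pics/crop.png",c)
B=back("top",(297,176),.304);N=back("top",(273.5,228),.159);M=back("top",(192,240.5),.125);E=back("top",(174.5,228.5),.110)
print("button",B,"nozzle",N,np.linalg.norm((B-N)[:2]),"mug",M,"ear",E,np.linalg.norm((M-E)[:2]))
d=(B-N)[:2];print("heading",np.arctan2(d[1],d[0]),"ear dir",np.arctan2(*(E-M)[:2][::-1]))
print(proj("side",np.array([B,N,M,E])))
for n,uv,z in(("salt",(193,156),.124),("honey",(236,137),.133),("spice",(226,176),.096)):print(n,back("top",uv,z))
E
```

```text
button [0.59880144 0.15102549 0.304     ] nozzle [0.49953883 0.19939309 0.159     ] 0.11041961146576663 mug [0.47026564 0.40682265 0.125     ] ear [0.50246025 0.45592564 0.11      ] 0.05871624233057795
heading -0.45341106525776975 ear dir 0.9904561040943471
[[265.92186243 144.92059844]
 [293.26100214 206.85837268]
 [277.29751737 266.50643219]
 [255.60146801 281.85741592]]
salt [0.69403666 0.41130387 0.124     ]
honey [0.74351561 0.29719317 0.133     ]
spice [0.64612298 0.32491427 0.096     ]
```

View pics/crop.png

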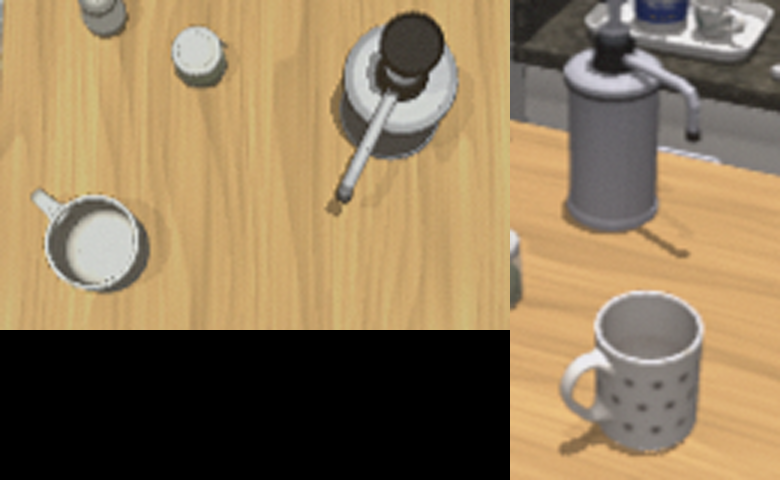

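```bash
cat >> h.py <<'E'
def go(P,phi=None):
    s=bot.read_state();R=cv2.Rodrigues(np.array(s["eef_rot"],float))[0]
    d=np.round(100*R.T@(np.array(P)-s["position"]),2);cur=np.arctan2(R[1,0],R[0,0])
    print("pos",np.round(s["position"],4),"phi",round(cur,3),"tilt",np.round(R[:,2],3),"shift cm",d,"rows",round(np.linalg.norm(d)/4.17,1),"turn z",None if phi is None else round(-(phi-cur),3),"t",round(s["time"],2),"F",np.round(s["ft_force"],2))
E
python3 - <<'E'
from h import *
from scipy.optimize import least_squares
print(np.round(bot.camera_info("wrist")["tool_from_camera"],3))
# dispenser fit x,y,yaw ; pixel picks in both views
obs=[("top",(297,175),0),("side",(265,147),0),("top",(274.7,226),1),("side",(291,205),1)]
def r(p):
    x,y,a=p; P=[[x,y,.304],[x-.105*np.cos(a),y-.105*np.sin(a),.159]]
    return np.concatenate([proj(n,P[i])[0]-u for n,u,i in obs])
f=least_squares(r,[.6,.15,-.45]);x,y,a=f.x;print(f.x,f.fun,"nozzle",x-.105*np.cos(a),y-.105*np.sin(a))
M=lambda p:np.array([p[0],p[1],.125])
f=least_squares(lambda p:np.concatenate([proj("top",M(p))[0]-(191.3,240.7),proj("side",M(p))[0]-(276.3,269)]),[.47,.4]);print("mug",f.x,f.fun)
go([.49,.43,.28],.99)
E
```

```text
[[ 0.    -0.95  -0.311  0.08 ]
 [ 1.     0.     0.001 -0.001]
 [-0.001 -0.311  0.95  -0.142]
 [ 0.     0.     0.     1.   ]]
[ 0.60093517  0.15211075 -0.4316326 ] [-0.50504556  0.05670528  0.03798903 -2.05293939  0.14550549 -0.4120715
  0.49179754  0.82901311] nozzle 0.5055653501351307 0.1960379477740165
mug [0.47004353 0.4112913 ] [-1.04184212 -0.12261302  0.41886492 -1.24760164]
pos [ 0.1599 -0.5523  0.2313] phi 0.282 tilt [ 0. -0. -1.] shift cm [ 59.02 -85.18  -4.87] rows 24.9 turn z -0.708 t 1.0 F [-0.34  0.42 -0.27]
```

```bash
python3 -m inch '[[8.5,[2.36,-3.4,-0.2],[0,0,0]],[8.5,[2.36,-3.4,-0.2],[0,0,0]],[8.5,[2.36,-3.4,-0.2],[0,0,0]],[8.5,[2.36,-3.4,-0.2],[0,0,0]],[8.5,[2.36,-3.4,-0.2],[0,0,0]]]'
python3 -m inch '[[8.5,[2.36,-3.4,-0.2],[0,0,0]],[8.5,[2.36,-3.4,-0.2],[0,0,0]],[8.5,[2.36,-3.4,-0.2],[0,0,0]],[8.5,[2.36,-3.4,-0.2],[0,0,0]],[8.5,[2.36,-3.4,-0.2],[0,0,0]]]'
python3 -m inch '[[8.5,[2.36,-3.4,-0.2],[0,0,0]],[8.5,[2.36,-3.4,-0.2],[0,0,0]],[8.5,[2.36,-3.4,-0.2],[0,0,0]],[8.5,[2.36,-3.4,-0.2],[0,0,0]],[8.5,[2.36,-3.4,-0.2],[0,0,0]]]'
```

```text
time: 1.42
position: [0.2261, -0.3544, 0.2414]
eef_rot: [3.111, 0.44, 0.001]
ft_force: [1.1, -0.1, 0.2]
gripper_width: 0.0851
grasp_force: 0.0
time: 1.83
position: [0.292, -0.1583, 0.2517]
eef_rot: [3.11, 0.439, 0.002]
ft_force: [1.1, -0.0, -0.2]
gripper_width: 0.085
grasp_force: 0.0
time: 2.25
position: [0.3582, 0.0381, 0.2618]
eef_rot: [3.11, 0.442, 0.002]
ft_force: [0.3, 0.1, -0.1]
gripper_width: 0.085
grasp_force: 0.0
```

```bash
python3 -m inch '[[8.5,[2.36,-3.4,-0.2],[0,0,0]],[8.5,[2.36,-3.4,-0.2],[0,0,0]],[8.5,[2.36,-3.4,-0.2],[0,0,0]],[8.5,[2.36,-3.4,-0.2],[0,0,0]],[8.5,[2.36,-3.4,-0.2],[0,0,0]]]' >/dev/null
python3 -m inch '[[8.5,[2.36,-3.4,-0.2],[0,0,0]],[8.5,[2.36,-3.4,-0.2],[0,0,0]],[8.5,[2.36,-3.4,-0.2],[0,0,0]],[8.5,[2.36,-3.4,-0.2],[0,0,0]],[8.5,[2.36,-3.4,-0.2],[0,0,0]]]' >/dev/null
python3 -m inch '[[8.5,[0,0,0],[0,0,-0.12]],[8.5,[0,0,0],[0,0,-0.12]],[8.5,[0,0,0],[0,0,-0.12]],[8.5,[0,0,0],[0,0,-0.12]],[8.5,[0,0,0],[0,0,-0.12]]]' >/dev/null
python3 -m inch '[[8.5,[0,0,0],[0,0,-0.108]],[8.5,[0,0,0],[0,0,0]]]'
python3 - <<'E'
from h import *
im=bot.grab_frame("wrist");s=bot.read_state()
m=bot.silhouettes("wrist","mug")
for r in m: print(r["confidence"],r["rect"])
print(proj("wrist",[[.470,.411,.125],[.470+.061*np.cos(.99),.411+.061*np.sin(.99),.105]],s))
cv2.imwrite("pics/w1.png",im);go([.504,.46,.07],.99)
E
```

```text
time: 3.67
position: [0.4903, 0.4282, 0.2811]
eef_rot: [2.763, 1.494, -0.0]
ft_force: [-0.0, -0.0, -0.9]
gripper_width: 0.0851
grasp_force: 0.0
0.91 [250.9, 177.2, 72.0, 103.7]
[[247.00261293 198.78100021]
 [246.88306195 141.7741193 ]]
pos [0.4902 0.4282 0.2812] phi 0.987 tilt [-0. -0. -1.] shift cm [ 3.42 -0.61 21.12] rows 5.1 turn z -0.003 t 3.77 F [-0.11 -0.61  0.3 ]
```

View pics/w1.png

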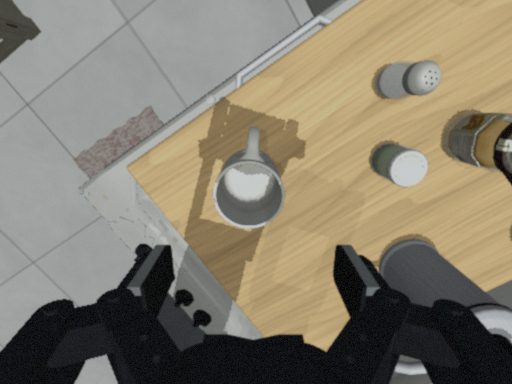

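Wrist view: mug mouth centre about (249.5,190), ear at (253.5,138), pointing slightly right of image-up.

```bash
python3 - <<'E'
from h import *
M=back("wrist",(249.5,190),.125)
for u in((253.5,130),(253.5,140),(253.5,150)):
  for z in(.09,.105,.115):
    E=back("wrist",u,z);print(u,z,E,np.linalg.norm((E-M)[:2]),np.arctan2(*(E-M)[:2][::-1]))
print(M); 
for a in(.95,.9,.85):
    go([M[0]+.061*np.cos(a),M[1]+.061*np.sin(a),.072],a)
E
```

```text
(253.5, 130) 0.09 [0.51604765 0.46746077 0.09      ] 0.062299258482027456 0.915143676404282
(253.5, 130) 0.105 [0.51684527 0.46873086 0.105     ] 0.06379244581993047 0.9173714250907802
(253.5, 130) 0.115 [0.51737702 0.46957759 0.115     ] 0.06478807317391114 0.9187995379808372
(253.5, 140) 0.09 [0.50969095 0.4578169  0.09      ] 0.050786469634063254 0.8985832753028018
(253.5, 140) 0.105 [0.51077493 0.45952143 0.105     ] 0.05279561487026253 0.9026232412081948
(253.5, 140) 0.115 [0.51149758 0.46065778 0.115     ] 0.054135494132715 0.9051499293420227
(253.5, 150) 0.09 [0.50319254 0.44795802 0.09      ] 0.039040002134324375 0.8715653211767652
(253.5, 150) 0.105 [0.50456925 0.45010668 0.105     ] 0.04157184555899145 0.879486239801507
(253.5, 150) 0.115 [0.50548707 0.45153911 0.115     ] 0.04326104883587407 0.8842515829930395
[0.47806525 0.41807925 0.125     ]
pos [0.4902 0.4282 0.2812] phi 0.987 tilt [-0. -0. -1.] shift cm [ 4.59 -0.23 20.92] rows 5.1 turn z 0.037 t 3.77 F [-0.11 -0.61  0.3 ]
pos [0.4902 0.4282 0.2812] phi 0.987 tilt [-0. -0. -1.] shift cm [ 4.57  0.07 20.92] rows 5.1 turn z 0.087 t 3.77 F [-0.11 -0.61  0.3 ]
pos [0.4902 0.4282 0.2812] phi 0.987 tilt [-0. -0. -1.] shift cm [ 4.53  0.37 20.92] rows 5.1 turn z 0.137 t 3.77 F [-0.11 -0.61  0.3 ]
```

```bash
python3 -m inch '[[5,[0,0,0],[0,0,0.08]],[5,[2.15,-0.2,3.5],[0,0,0]],[5,[2.15,-0.2,3.5],[0,0,0]],[5,[0,0,4],[0,0,0]],[5,[0,0,4],[0,0,0]]]'
python3 -m inch '[[5,[0,0,0],[0,0,0]],[5,[0,0,0],[0,0,0]]]'
python3 - <<'E'
from h import *
im=bot.grab_frame("wrist");s=bot.read_state()
cv2.imwrite("pics/w2.png",im);go([.5135,.4645,.072],.91)
E
```

```text
time: 4.18
position: [0.514, 0.4655, 0.1298]
eef_rot: [-2.823, -1.377, -0.003]
ft_force: [0.4, 0.3, -0.3]
gripper_width: 0.0502
grasp_force: 0.0
time: 4.35
position: [0.5126, 0.4638, 0.1294]
eef_rot: [2.822, 1.378, -0.008]
ft_force: [0.1, 0.6, 0.8]
gripper_width: 0.0499
grasp_force: 0.0
pos [0.5141 0.4651 0.1325] phi 0.909 tilt [ 0.001  0.001 -1.   ] shift cm [-0.09 -0.01  6.05] rows 1.5 turn z -0.001 t 4.4 F [0.39 0.03 0.7 ]
```

View pics/w2.png

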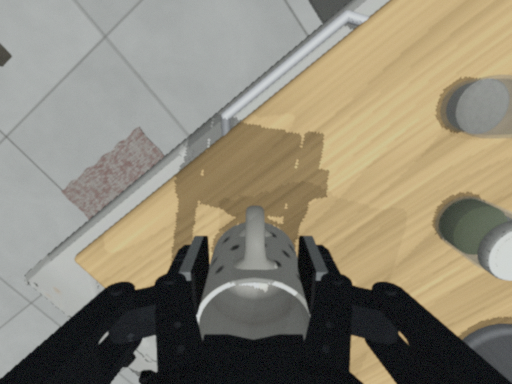

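Ear at column 255, rows 206–268, centred between the fingers (200–310). I'll check the radial position numerically.

```bash
python3 - <<'E'
from h import *
s=bot.read_state();a=.909
for M in((.476,.4165),(.470,.411)):
  for r,z in((.074,.09),(.074,.08),(.041,.125),(-.041,.125)):print(M,r,z,proj("wrist",[M[0]+r*np.cos(a),M[1]+r*np.sin(a),z],s)[0])
E
```

```text
(0.476, 0.4165) 0.074 0.09 [253.78312997 202.25126445]
(0.476, 0.4165) 0.074 0.08 [253.73577389 197.54750987]
(0.476, 0.4165) 0.041 0.125 [253.93265445 271.99930011]
(0.476, 0.4165) -0.041 0.125 [253.81094969 371.82399165]
(0.47, 0.411) 0.074 0.09 [251.86277555 212.89308136]
(0.47, 0.411) 0.074 0.08 [251.90360461 207.75999548]
(0.47, 0.411) 0.041 0.125 [251.75864402 283.04716328]
(0.47, 0.411) -0.041 0.125 [251.91336893 380.23968027]
```

```bash
python3 -m inch '[[5,[-0.2,0,3],[0,0,0]],[5,[0,0,3],[0,0,0]],[5,[0,0,0],[0,0,0]],[1,[0,0,0],[0,0,0]],[0,[0,0,0],[0,0,0]]]'
python3 -m inch '[[0,[0,0,0],[0,0,0]],[0,[0,0,0],[0,0,0]],[0,[0,0,0],[0,0,0]],[0,[0,0,0],[0,0,0]],[0,[0,0,0],[0,0,0]]]'
```

```text
time: 4.82
position: [0.514, 0.4645, 0.0751]
eef_rot: [-2.821, -1.379, -0.009]
ft_force: [0.3, -0.3, 0.4]
gripper_width: 0.0268
grasp_force: 0.0
time: 5.23
position: [0.5144, 0.4647, 0.0752]
eef_rot: [-2.821, -1.38, -0.012]
ft_force: [1.0, 0.4, 6.6]
gripper_width: 0.0175
grasp_force: 56.9
```

```bash
python3 -m inch '[[0,[0,0,-0.5],[0,0,0]],[0,[0,0,-0.6],[0,0,0]],[0,[0,0,-0.4],[0,0,0]],[0,[0,0,0],[0,0,0]]]'
python3 - <<'E'
from h import *
im=bot.grab_frame("side");w=bot.grab_frame("wrist");bot.silhouettes
c=np.hstack([cv2.resize(im[220:330,220:320],(400,440),interpolation=2),cv2.resize(w[180:384,160:350],(390,419))[:,:].copy() if 0 else cv2.resize(w[180:384,160:350],(390,440))])
cv2.imwrite("pics/g.png",c);go([.5,.5,.08],2.0)
E
```

```text
time: 5.57
position: [0.5127, 0.4634, 0.0876]
eef_rot: [-2.822, -1.38, -0.003]
ft_force: [-0.0, 0.1, -1.6]
gripper_width: 0.0173
grasp_force: 56.9
pos [0.5122 0.463  0.0864] phi 0.91 tilt [ 0. -0. -1.] shift cm [ 2.17 -3.24  0.64] rows 0.9 turn z -1.09 t 5.67 F [-0.05  0.12 -1.4 ]
```

View pics/g.png

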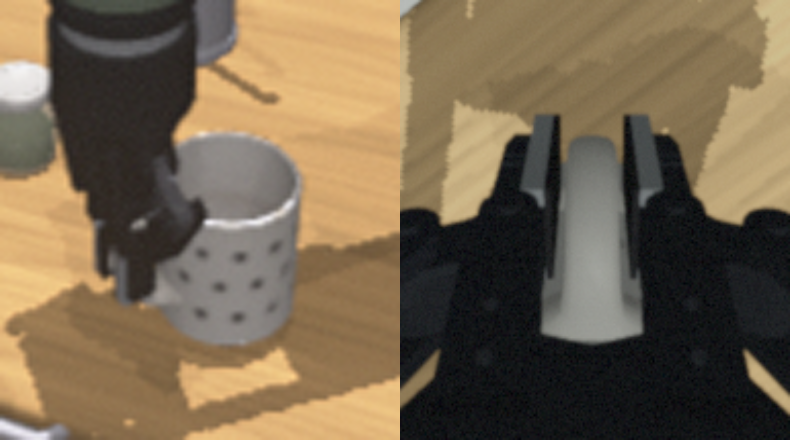

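Mug is held upright, lifted about 12 mm, with the ear between the pads. Turning, then carrying it.

```bash
python3 -m inch '[[0,[0,0,0],[0,0,-0.11]],[0,[0,0,0],[0,0,-0.11]],[0,[0,0,0],[0,0,-0.11]],[0,[0,0,0],[0,0,-0.11]],[0,[0,0,0],[0,0,-0.11]]]' >/dev/null
python3 -m inch '[[0,[0,0,0],[0,0,-0.11]],[0,[0,0,0],[0,0,-0.11]],[0,[0,0,0],[0,0,-0.11]],[0,[0,0,0],[0,0,-0.11]],[0,[0,0,0],[0,0,-0.1]]]' 
python3 - <<'E'
from h import *
go([.4772,.2578,.0864],2.0)
E
```

```text
time: 6.5
position: [0.5119, 0.4627, 0.0855]
eef_rot: [-1.691, -2.647, 0.002]
ft_force: [1.0, 0.1, -1.5]
gripper_width: 0.0173
grasp_force: 57.0
pos [0.5119 0.4627 0.0855] phi 2.005 tilt [-0.001 -0.001 -1.   ] shift cm [-17.13 -11.77  -0.06] rows 5.0 turn z 0.005 t 6.5 F [ 1.04  0.07 -1.51]
```

```bash
python3 -m inch '[[0,[-2.1,-1.45,0],[0,0,0]],[0,[-2.1,-1.45,0],[0,0,0]],[0,[-2.1,-1.45,0],[0,0,0]],[0,[-2.1,-1.45,0],[0,0,0]],[0,[-2.1,-1.45,0],[0,0,0]]]' 
python3 -m inch '[[0,[-1.6,-1.45,0],[0,0,0]],[0,[-1.5,-1.5,0],[0,0,0]],[0,[-1.5,-1.5,0],[0,0,0]],[0,[0,0,0],[0,0,0]]]' 
python3 - <<'E'
from h import *
a=bot.grab_frame("top");b=bot.grab_frame("side");w=bot.grab_frame("wrist")
c=np.zeros((400,800,3),np.uint8)
c[:,:400]=cv2.resize(a[170:270,230:330],(400,400),interpolation=2);c[:,400:]=cv2.resize(b[160:260,230:330],(400,400),interpolation=2)
cv2.imwrite("pics/p.png",c);cv2.imwrite("pics/w3.png",w);go([.4772,.2578,.0864],2.0)
E
```

```text
time: 6.92
position: [0.4892, 0.3361, 0.0857]
eef_rot: [-1.697, -2.643, 0.002]
ft_force: [-0.2, -0.2, -1.6]
gripper_width: 0.0169
grasp_force: 57.1
time: 7.25
position: [0.4659, 0.2733, 0.0856]
eef_rot: [-1.699, -2.64, 0.009]
ft_force: [-0.8, -0.2, -2.4]
gripper_width: 0.0171
grasp_force: 57.1
pos [0.4691 0.2774 0.0863] phi 1.999 tilt [ 0.001  0.001 -1.   ] shift cm [-2.12 -0.07 -0.01] rows 0.5 turn z -0.001 t 7.4 F [-0.03 -0.09 -2.19]
```

View pics/p.png

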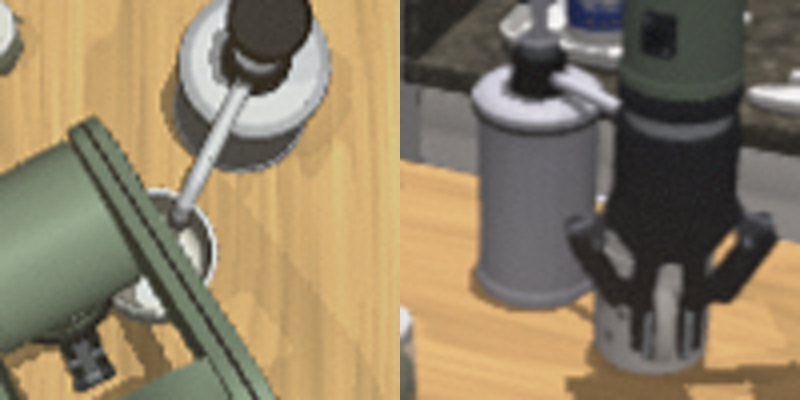

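View pics/w3.png

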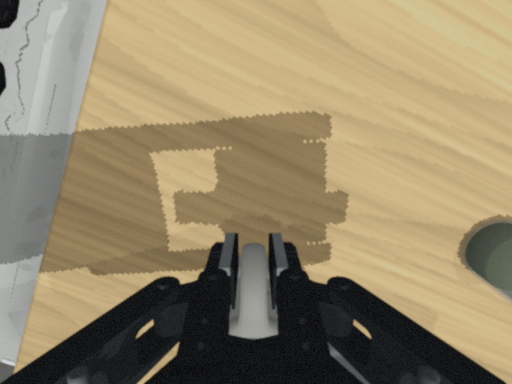

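```bash
python3 - <<'E'
from h import *
c=np.array([.495,.221])
th=np.linspace(0,2*np.pi,400);p=proj("top",[[c[0]+.041*np.cos(t),c[1]+.041*np.sin(t),.138] for t in th])
print("pred right",p[p[:,0].argmax()],"top",p[p[:,1].argmin()],"obs right (284,232.5) top (270.5,217.5)")
E
python3 -m inch '[[0,[-0.7,0,0],[0,0,0]],[0,[-0.7,0,0],[0,0,0]],[0,[-0.6,0,0],[0,0,0]],[0,[0,0,0],[0,0,0]]]'
```

```text
pred right [280.98453166 230.81033164] top [264.74798345 214.58392354] obs right (284,232.5) top (270.5,217.5)
time: 7.73
position: [0.4777, 0.258, 0.0861]
eef_rot: [1.698, 2.643, -0.001]
ft_force: [-0.6, -1.1, -2.0]
gripper_width: 0.0172
grasp_force: 57.1
```

```bash
python3 -m inch '[[0,[0,0,0.5],[0,0,0]],[0,[0,0,0.4],[0,0,0]],[0,[0,0,0.2],[0,0,0]],[0,[0,0,0],[0,0,0]]]'
python3 - <<'E'
from h import *
a=bot.grab_frame("top");b=bot.grab_frame("side")
c=np.zeros((560,800,3),np.uint8)
c[:,:480]=cv2.resize(a[190:260,240:300],(480,560),interpolation=2);c[:400,480:]=cv2.resize(b[180:280,240:320],(320,400),interpolation=2)
cv2.imwrite("pics/p2.png",c)
for C in((.504,.202),(.498,.194),(.508,.200)):
  th=np.linspace(0,2*np.pi,400);p=proj("top",[[C[0]+.041*np.cos(t),C[1]+.041*np.sin(t),.127] for t in th])
  print(C,"right",p[:,0].max(),"top",p[:,1].min(),"bottom",p[:,1].max())
print(proj("top",[.5055,.196,.159]))
E
```

```text
time: 8.07
position: [0.4767, 0.2591, 0.0752]
eef_rot: [-1.697, -2.643, 0.001]
ft_force: [-0.4, 0.4, 1.6]
gripper_width: 0.0171
grasp_force: 57.8
(0.504, 0.202) right 288.24654537494285 top 211.73662481111654 bottom 243.75033195392714
(0.498, 0.194) right 291.41467885277814 top 214.0617834972025 bottom 246.14519846839912
(0.508, 0.2) right 289.0181402845198 top 210.19932190240985 bottom 242.17320002887166
[[274.86088531 225.61419493]]
```

View pics/p2.png

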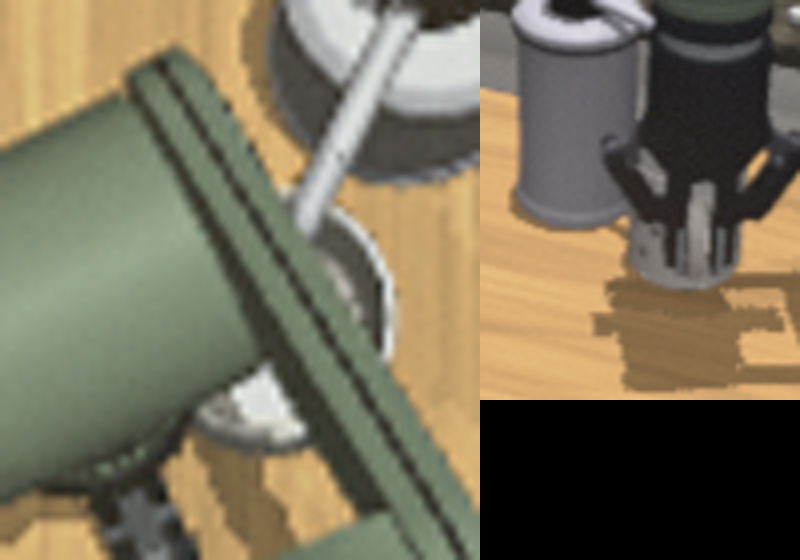

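Mug rim: right edge (289.5,·), bottom (·,246), giving a mouth at about (0.498,0.199), 8 mm from the nozzle. I'll trim that by about 5 mm, then release.

```bash
python3 -m inch '[[0,[0,0,-0.4],[0,0,0]],[0,[-0.2,0.45,0],[0,0,0]],[0,[0,0,0.3],[0,0,0]],[0,[0,0,0.2],[0,0,0]],[0,[0,0,0],[0,0,0]]]'
python3 -m inch '[[0,[0,0,0],[0,0,0]],[0,[0,0,0],[0,0,0]]]'
```

```text
time: 8.58
position: [0.4828, 0.2596, 0.075]
eef_rot: [1.697, 2.643, 0.003]
ft_force: [0.1, 0.8, 5.0]
gripper_width: 0.0174
grasp_force: 58.3
time: 8.75
position: [0.4828, 0.2595, 0.0751]
eef_rot: [1.697, 2.642, 0.003]
ft_force: [-0.3, 1.4, 5.8]
gripper_width: 0.0166
grasp_force: 58.4
```

```bash
python3 -m inch '[[3,[0,0,0],[0,0,0]],[5,[0,0,0],[0,0,0]],[5,[0,0,0],[0,0,0]],[5,[0,0,0],[0,0,0]],[5,[0,0,0],[0,0,0]]]'
python3 -m inch '[[5,[1.0,0,-0.5],[0,0,0]],[5,[2,0,-1],[0,0,0]],[5,[2,0,-2],[0,0,0]],[5,[2,0,-3],[0,0,0]],[5,[0,0,-4],[0,0,0]]]'
python3 -m inch '[[5,[0,0,-4],[0,0,0]],[0,[0,0,-4],[0,0,0]],[0,[0,0,-4],[0,0,0]],[0,[0,0,-4],[0,0,0]],[0,[0,0,-4],[0,0,0]]]'
python3 - <<'E'
from h import *
a=bot.grab_frame("top");b=bot.grab_frame("side")
r=bot.silhouettes("top","mug");print([(x["confidence"],x["rect"]) for x in r[:2]])
r=bot.silhouettes("top","button_top");print([(x["confidence"],x["rect"]) for x in r[:2]])
c=np.zeros((560,800,3),np.uint8)
c[:,:480]=cv2.resize(a[190:260,240:300],(480,560),interpolation=2);c[:400,480:]=cv2.resize(b[140:240,240:320],(320,400),interpolation=2)
cv2.imwrite("pics/p3.png",c);go([.601,.152,.36])
E
```

```text
time: 9.17
position: [0.4817, 0.2587, 0.074]
eef_rot: [-1.698, -2.643, 0.001]
ft_force: [0.4, -0.1, 0.6]
gripper_width: 0.0497
grasp_force: 0.0
time: 9.58
position: [0.4498, 0.3248, 0.1784]
eef_rot: [-1.692, -2.642, 0.007]
ft_force: [0.9, 0.4, 0.6]
gripper_width: 0.0503
grasp_force: 0.0
time: 10.0
position: [0.4518, 0.3228, 0.3819]
eef_rot: [1.697, 2.644, 0.001]
ft_force: [0.7, 1.0, -1.0]
gripper_width: 0.0016
grasp_force: 0.0
[(0.85, [271.6, 226.9, 36.9, 36.7])]
[(0.58, [298.4, 173.8, 20.5, 23.4])]
pos [0.4526 0.3231 0.3805] phi 2.0 tilt [ 0.002  0.002 -1.   ] shift cm [-21.74   6.37   2.05] rows 5.5 turn z None t 10.2 F [ 0.34 -1.21 -0.85]
```

View pics/p3.png

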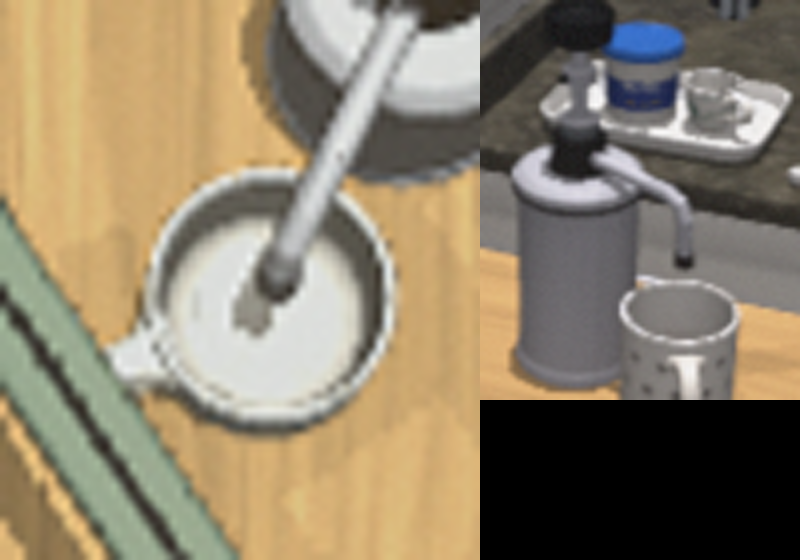

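Mug stands with its mouth at about (273.8,227.5) and the nozzle at (275,225), roughly 5 mm apart, plunger up. Before going over the button I'll check how high the overhead unit is.

```bash
python3 - <<'E'
from h import *
Pm={}
for n in("top","side"):
    k,R,t=pose(n);Pm[n]=k@np.c_[R,t]
for u in((222,130),(205,60),(194,0)):
  for v in((262,72),(380,80),(390,65),(275,62)):
    X=cv2.triangulatePoints(Pm["top"],Pm["side"],np.array(u,float),np.array(v,float)).ravel();X=X[:3]/X[3]
    print(u,v,np.round(X,3),np.round(proj("top",X)[0]-u,1),np.round(proj("side",X)[0]-v,1))
E
```

```text
(222, 130) (262, 72) [0.602 0.29  0.531] [ 4.6 15. ] [-20.   -7.1]
(222, 130) (380, 80) [0.492 0.296 0.604] [-4.3 70.2] [-87.  -51.6]
(222, 130) (390, 65) [0.481 0.293 0.633] [-4.8 74.4] [-90.  -54.1]
(222, 130) (275, 62) [0.586 0.286 0.556] [ 5.4 19.6] [-25.6  -9.6]
(205, 60) (262, 72) [0.667 0.306 0.572] [10.3 40. ] [-52.8 -28.5]
(205, 60) (380, 80) [0.542 0.324 0.671] [-11.5  96.9] [-117.2  -92.5]
(205, 60) (390, 65) [0.529 0.32  0.696] [-11.5 101.2] [-119.1  -94.7]
(205, 60) (275, 62) [0.649 0.303 0.598] [10.5 44.7] [-57.7 -32.1]
(194, 0) (262, 72) [0.716 0.316 0.618] [13.1 60. ] [-77.4 -53.6]
(194, 0) (380, 80) [0.576 0.342 0.731] [-20.  119.2] [-139.2 -133.7]
(194, 0) (390, 65) [0.562 0.336 0.754] [-19.1 123.7] [-140.3 -135.1]
(194, 0) (275, 62) [0.695 0.313 0.644] [12.9 64.9] [-81.7 -57.9]
```

```bash
python3 - <<'E'
from h import *
for z in(.5,.6,.7,.8,.9,1.0):
    for u in((222,130),(380,130)):
        X=back("top",u,z);print(u,np.round(X,3),"side",np.round(proj("side",X)[0]))
print(proj("top",[.375,.228,0.034]), proj("side",[[.6,.15,.55],[.55,.2,.6]]))
E
```

```text
(222, 130) [0.639 0.301 0.5  ] side [224.  80.]
(380, 130) [0.639 0.017 0.5  ] side [271.  60.]
(222, 130) [0.606 0.292 0.6  ] side [239.  29.]
(380, 130) [0.605 0.044 0.6  ] side [280.  21.]
(222, 130) [0.572 0.282 0.7  ] side [257. -30.]
(380, 130) [0.571 0.071 0.7  ] side [291. -25.]
(222, 130) [0.538 0.273 0.8  ] side [277. -99.]
(380, 130) [0.538 0.098 0.8  ] side [305. -81.]
(222, 130) [0.504 0.264 0.9  ] side [ 301. -180.]
(380, 130) [0.504 0.125 0.9  ] side [ 322. -151.]
(222, 130) [0.471 0.255 1.   ] side [ 330. -278.]
(380, 130) [0.47  0.152 1.   ] side [ 343. -240.]
[[261.8479806  278.99577204]] [[266.86241886  47.28071697]
 [280.55430351  26.19997716]]
```

```bash
python3 -m inch '[[0,[-3.6,1.05,0.7],[0,0,0]],[0,[-3.6,1.05,0.7],[0,0,0]],[0,[-3.6,1.05,0.7],[0,0,0]],[0,[-3.6,1.05,0.7],[0,0,0]],[0,[-3.6,1.05,0.7],[0,0,0]]]'
python3 -m inch '[[0,[-3.7,1.1,0.7],[0,0,0]],[0,[0,0,0],[0,0,0]],[0,[0,0,0],[0,0,0]]]'
python3 - <<'E'
from h import *
go([.601,.152,.31])
b=bot.grab_frame("side");w=bot.grab_frame("top")
c=np.hstack([cv2.resize(b[80:240,200:330],(390,480),interpolation=2),cv2.resize(w[110:270,230:360],(390,480),interpolation=2)])
cv2.imwrite("pics/b1.png",c)
E
```

```text
time: 10.62
position: [0.5753, 0.1795, 0.3416]
eef_rot: [-1.695, -2.641, 0.005]
ft_force: [0.4, 0.1, 0.5]
gripper_width: -0.0
grasp_force: 0.0
time: 10.87
position: [0.6007, 0.1502, 0.3338]
eef_rot: [-1.699, -2.637, 0.007]
ft_force: [-0.8, 0.9, -0.1]
gripper_width: -0.0001
grasp_force: 0.0
pos [0.6007 0.1502 0.3338] phi 1.997 tilt [-0.006 -0.001 -1.   ] shift cm [0.15 0.11 2.38] rows 0.6 turn z None t 10.87 F [-0.79  0.86 -0.08]
```

View pics/b1.png

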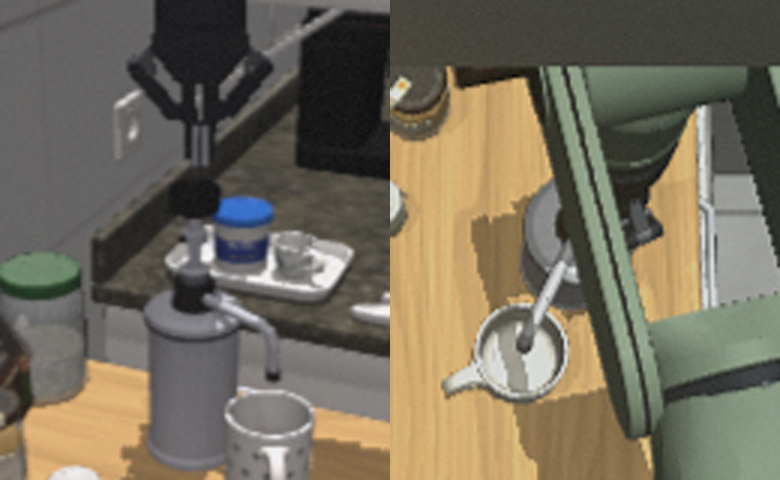

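Shut fingers are over the button, hood well clear, mug in place. Pressing gently now.

```bash
python3 -m inch '[[0,[0.1,0.1,1.2],[0,0,0]],[0,[0,0,1.0],[0,0,0]],[0,[0,0,0.7],[0,0,0]],[0,[0,0,0.4],[0,0,0]],[0,[0,0,0],[0,0,0]]]'
python3 -m inch '[[0,[0,0,0.2],[0,0,0]],[0,[0,0,0],[0,0,0]],[0,[0,0,0.2],[0,0,0]],[0,[0,0,0],[0,0,0]]]'
```

```text
time: 11.38
position: [0.6004, 0.1539, 0.3036]
eef_rot: [-1.695, -2.643, 0.001]
ft_force: [-1.5, 1.1, 2.7]
gripper_width: -0.0002
grasp_force: 1.0
time: 11.72
position: [0.6014, 0.1531, 0.3004]
eef_rot: [1.698, 2.643, 0.001]
ft_force: [-0.5, 1.0, 1.2]
gripper_width: -0.0001
grasp_force: 1.1
```

```bash
python3 -m inch '[[0,[0,0,0.2],[0,0,0]],[0,[0,0,0],[0,0,0]],[0,[0,0,0.1],[0,0,0]],[0,[0,0,0],[0,0,0]]]' | egrep 'time|pos|ft'
python3 -m inch '[[0,[0,0,0.1],[0,0,0]],[0,[0,0,0],[0,0,0]],[0,[0,0,0],[0,0,0]]]'| egrep 'pos|ft'
```

```text
time: 12.05
position: [0.6014, 0.1531, 0.2972]
ft_force: [-0.3, 1.9, 2.5]
position: [0.6015, 0.1531, 0.2963]
ft_force: [-0.5, 2.4, 2.0]
```

```bash
python3 -m inch '[[0,[0,0,0.1],[0,0,0]],[0,[0,0,0],[0,0,0]],[0,[0,0,0],[0,0,0]]]'| egrep 'pos|ft'
```

```text
position: [0.6014, 0.153, 0.2953]
ft_force: [0.5, 1.8, 2.0]
```

```bash
python3 -m inch '[[0,[0,0,0.1],[0,0,0]],[0,[0,0,0],[0,0,0]],[0,[0,0,0],[0,0,0]]]'| egrep 'time|pos|ft'
```

```text
time: 12.8
position: [0.6014, 0.153, 0.2942]
ft_force: [0.8, 2.6, 2.7]
```

```bash
python3 -m inch '[[0,[0,0,0.1],[0,0,0]],[0,[0,0,0],[0,0,0]],[0,[0,0,0],[0,0,0]]]'| egrep 'pos|ft'
```

```text
position: [0.6014, 0.153, 0.2932]
ft_force: [-0.2, 1.4, 2.7]
```

```bash
python3 -m inch '[[0,[0,0,0.1],[0,0,0]],[0,[0,0,0],[0,0,0]],[0,[0,0,0],[0,0,0]]]'| egrep 'pos|ft'
```

```text
position: [0.6014, 0.153, 0.2922]
ft_force: [1.7, 1.5, 2.8]
```

```bash
python3 -m inch '[[0,[0,0,0.1],[0,0,0]],[0,[0,0,0],[0,0,0]],[0,[0,0,0],[0,0,0]]]'| egrep 'time|pos|ft'
```

```text
time: 13.55
position: [0.6014, 0.1529, 0.2912]
ft_force: [1.3, 1.0, 2.7]
```

```bash
python3 -m inch '[[0,[0,0,0.1],[0,0,0]],[0,[0,0,0],[0,0,0]],[0,[0,0,0],[0,0,0]]]'| egrep 'pos|ft'
```

```text
position: [0.6014, 0.153, 0.2902]
ft_force: [0.4, 1.1, 2.1]
```

```bash
python3 -m inch '[[0,[0,0,0.1],[0,0,0]],[0,[0,0,0],[0,0,0]],[0,[0,0,0],[0,0,0]]]'| egrep 'pos|ft'
```

```text
position: [0.6014, 0.153, 0.2892]
ft_force: [1.3, 2.1, 2.1]
```

```bash
python3 -m inch '[[0,[0,0,0.1],[0,0,0]],[0,[0,0,0],[0,0,0]],[0,[0,0,0],[0,0,0]]]'| egrep 'time|pos|ft'
```

```text
time: 14.3
position: [0.6014, 0.153, 0.2883]
ft_force: [1.4, 1.5, 2.3]
```

```bash
python3 -m inch '[[0,[0,0,0.1],[0,0,0]],[0,[0,0,0],[0,0,0]],[0,[0,0,0],[0,0,0]]]'| egrep 'pos|ft'
```

```text
position: [0.6014, 0.153, 0.2872]
ft_force: [0.8, 2.1, 3.4]
```

```bash
python3 -m inch '[[0,[0,0,0.1],[0,0,0]],[0,[0,0,0],[0,0,0]],[0,[0,0,0],[0,0,0]]]'| egrep 'pos|ft'
```

```text
position: [0.6014, 0.1529, 0.2862]
ft_force: [1.5, 1.7, 3.6]
```

```bash
python3 -m inch '[[0,[0,0,0.1],[0,0,0]],[0,[0,0,0],[0,0,0]],[0,[0,0,0],[0,0,0]]]'| egrep 'time|pos|ft'
```

```text
time: 15.05
position: [0.6013, 0.153, 0.2854]
ft_force: [1.5, 1.8, 3.6]
```

```bash
python3 -m inch '[[0,[0,0,0.1],[0,0,0]],[0,[0,0,0],[0,0,0]],[0,[0,0,0],[0,0,0]]]'| egrep 'pos|ft'
```

```text
position: [0.6014, 0.153, 0.2853]
ft_force: [0.2, 1.0, 7.3]
```

```bash
python3 -m inch '[[0,[0,0,0.1],[0,0,0]],[0,[0,0,0],[0,0,0]],[0,[0,0,0],[0,0,0]]]'| egrep 'time|pos|ft'
```

```text
time: 15.55
position: [0.6014, 0.153, 0.2852]
ft_force: [-1.0, 1.4, 11.2]
```

First stop felt at z≈0.2853 (force jumped 3.6 to 7.3 to 11.2 N). I'll ease back half a millimetre and rest there.

```bash
python3 -m inch '[[0,[0,0,-0.06],[0,0,0]],[0,[0,0,0],[0,0,0]],[0,[0,0,0],[0,0,0]],[0,[0,0,0],[0,0,0]]]'| egrep 'time|pos|ft'
for i in 1; do python3 -m inch '[[0,[0,0,0],[0,0,0]],[0,[0,0,0],[0,0,0]],[0,[0,0,0],[0,0,0]],[0,[0,0,0],[0,0,0]],[0,[0,0,0],[0,0,0]]]'| egrep 'time|pos|ft'; done
python3 -m inch '[[0,[0,0,0],[0,0,0]],[0,[0,0,0],[0,0,0]],[0,[0,0,0],[0,0,0]],[0,[0,0,0],[0,0,0]],[0,[0,0,0],[0,0,0]]]'| egrep 'time|pos|ft'
python3 -m inch '[[0,[0,0,0],[0,0,0]],[0,[0,0,0],[0,0,0]],[0,[0,0,0],[0,0,0]],[0,[0,0,0],[0,0,0]],[0,[0,0,0],[0,0,0]]]'| egrep 'time|pos|ft'
```

```text
time: 15.88
position: [0.6014, 0.153, 0.2853]
ft_force: [-1.2, 1.2, 8.6]
time: 16.3
position: [0.6014, 0.153, 0.2853]
ft_force: [0.1, 1.4, 8.7]
time: 16.72
position: [0.6014, 0.153, 0.2853]
ft_force: [0.5, 0.1, 8.3]
time: 17.13
position: [0.6014, 0.153, 0.2853]
ft_force: [0.3, 1.6, 9.1]
```

```bash
python3 -m inch '[[0,[0,0,0.2],[0,0,0]],[0,[0,0,0.2],[0,0,0]],[0,[0,0,0.2],[0,0,0]],[0,[0,0,0.2],[0,0,0]],[0,[0,0,0],[0,0,0]]]'| egrep 'time|pos|ft'
python3 -m inch '[[0,[0,0,0.1],[0,0,0]],[0,[0,0,0],[0,0,0]],[0,[0,0,0],[0,0,0]]]'| egrep 'time|pos|ft'
```

```text
time: 17.55
position: [0.6014, 0.153, 0.2787]
ft_force: [-2.1, 0.9, 13.9]
time: 17.8
position: [0.6015, 0.153, 0.2783]
ft_force: [-2.7, 1.3, 16.2]
```

```bash
python3 -m inch '[[0,[0,0,0.1],[0,0,0]],[0,[0,0,0],[0,0,0]],[0,[0,0,0],[0,0,0]]]'| egrep 'time|pos|ft'
```

```text
time: 18.05
position: [0.6015, 0.153, 0.2782]
ft_force: [-3.5, 0.6, 18.6]
```

Second stop reached (z 0.2782, 7.1 mm past the first, 18.6 N). I'll hold briefly, then let the plunger come up.

```bash
python3 -m inch '[[0,[0,0,0],[0,0,0]],[0,[0,0,0],[0,0,0]],[0,[0,0,-0.4],[0,0,0]],[0,[0,0,-0.6],[0,0,0]],[0,[0,0,-0.8],[0,0,0]]]'| egrep 'time|pos|ft'
python3 -m inch '[[0,[0,0,-1],[0,0,0]],[0,[0,0,-1.2],[0,0,0]],[0,[0,0,-1.5],[0,0,0]],[0,[0,0,-1.5],[0,0,0]],[0,[0,0,0],[0,0,0]]]'| egrep 'time|pos|ft'
python3 -m inch '[[0,[0,0,0],[0,0,0]],[0,[0,0,0],[0,0,0]],[0,[0,0,0],[0,0,0]]]' | egrep 'time|pos|ft'
python3 - <<'E'
from h import *
b=bot.grab_frame("side");w=bot.grab_frame("top")
c=np.hstack([cv2.resize(b[80:240,200:330],(390,480),interpolation=2),cv2.resize(w[110:270,230:360],(390,480),interpolation=2)])
cv2.imwrite("pics/e.png",c)
old=cv2.imread("pics/b1.png");d=cv2.absdiff(c,old).max(2)
print("mug region diff",(d[380:480,220:320]>40).mean(),"button/stem",(d[175:290,160:230]>40).mean(),"top mug",(d[300:400,440:560]>40).mean())
E
```

```text
time: 18.47
position: [0.6011, 0.1528, 0.2925]
ft_force: [2.0, 0.8, 1.1]
time: 18.88
position: [0.6018, 0.1527, 0.3462]
ft_force: [0.3, 0.3, 1.0]
time: 19.13
position: [0.6007, 0.1527, 0.3422]
ft_force: [0.5, -1.2, -0.7]
mug region diff 0.0011 button/stem 0.0 top mug 0.01575
```

The picture matches the one from before the press: plunger up, mug in place. Handing in.

```bash
python3 -c "
from workcell import bot
print(bot.sign_off())"
```

```text
the job is handed in; nothing more can be done
None
```

The mug stands under the nozzle, about 5 mm off centre; the plunger rested at its first stop for about 1.5 s at under 10 N, went fully home at the second stop with about 19 N, and came all the way up, and the job is handed in (no verdict was returned).

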